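Make up two walking-stick kits

TASK

Make up the fittings for two walking sticks from the stock on the bench: the walnut handle, the brass collar and the rubber ferrule go in the green tray, the beech handle and the spiked steel ferrule in the blue tray. In each tray lay the handle flat on its side down in the long trough, either way round, and stand each small part upright, ferrules as they stand now, down in a round well of its own (either well will do). Leave the silver collar, the paper cup and the glue jar where they stand.

Things in the scene. Friction and masses are not known exactly. Their poses are not given: they have to be found in the camera images.
- walnut_handle_mid (a point): Dark walnut stick handle (derby), lying on its side: outline 130 long (x), 48 wide (y), 26 mm thick (z up). Point: centre of the outline, 13 mm above the underside. Bar along x at y about +11, 22 to 28 wide, thin tail at +x; neck (26 wide in x, centred at x -22) spans y -24 to +24 with flat parallel ends: there the grasp across y is 48 mm wide. About 80 g.
- beech_handle_mid (a point): Pale beech stick handle (T shape), lying on its side: outline 120 long (x), 48 wide (y), 26 mm thick (z up). Point: centre of the outline, 13 mm above the underside. Bar along x at y about +12, 24 to 28 wide; neck (26 wide in x, centred at x 0) spans y -24 to +24 with flat parallel ends: there the grasp across y is 48 mm wide. About 80 g.
- brass_collar_mid (a point): Yellow brass collar: an open ring standing on end, 30 mm outside, 24 inside, 24 high. Point: centre, 12 mm above the underside; z up. About 30 g.
- rubber_ferrule_mid (a point): Black rubber ferrule (stick foot) standing on its tread: 38 mm high, 36 across for the bottom 7, above that 31 tapering to 29 at the top, which shows a grey disc. Point: centre, 19 mm above the underside; z up. About 30 g.
- spike_ferrule_mid (a point): Steel spiked ferrule standing point upward: 52 mm high; a 30 wide rim for the bottom 4, then a 26 wide cylinder up to 28, then a cone and thin spike. Point: centre, 26 mm above the underside; z up. About 50 g.
- green_tray: Fixed plywood kit tray, green painted edge, green felt in its recesses: 168 (x) by 180 (y) by 18 mm high. Origin: centre of underside, z up. Recesses 6 mm deep (floor 12 mm above the bench): a rectangular trough, 70 along x by 152 along y, centred at x +35, y 0; two equal round wells, 56 across, centred at x -42, y +42 and x -42, y -42. Grip things 8 mm or more above their underside to keep fingers clear of its top.
- blue_tray: Fixed plywood kit tray, blue painted edge, blue felt in its recesses: 168 (x) by 180 (y) by 18 mm high. Origin: centre of underside, z up. Recesses 6 mm deep (floor 12 mm above the bench): a rectangular trough, 70 along x by 152 along y, centred at x +35, y 0; two equal round wells, 56 across, centred at x -42, y +42 and x -42, y -42. Grip things 8 mm or more above their underside to keep fingers clear of its top.
- nickel_collar_mid (a point): Spare silver-coloured collar, same size as the brass one (30 mm across, 24 high), standing among the stock; belongs to no kit. Point: its centre, 12 mm above the underside.
- paper_cup_mid (a point): White paper cup beyond the stock, 62 mm across, 62 high, loose and light. Point: on its axis, 31 mm up.
- glue_jar_mid (a point): Amber glue jar with a red cap beyond the stock, 56 mm across, 60 high, loose. Point: on its axis, 30 mm up.
There are look-alikes about, which are no part of the job. What is shaped like the part that bears rubber_ferrule_mid but purple is not meant.

How it is judged (in metres and radians):
At the end, for the whole second after the job is handed in: Each handle lies flat on the floor of its tray's trough, along it within 0.2 rad; each small part stands upright (0.1 rad) on the floor of a round well of its tray, one a well (heights within 3 mm, centres within 14.5 mm of the well's along each tray axis). All five are at rest (x of walnut_handle_mid in the frame of green_tray between 0.0225 and 0.0475 m and y of walnut_handle_mid in the frame of green_tray between -0.0125 and 0.0125 m and z of walnut_handle_mid in the frame of green_tray between 0.022 and 0.028 m and angle between each of walnut_handle_mid, beech_handle_mid, brass_collar_mid, rubber_ferrule_mid, spike_ferrule_mid's own z axis and vertical below 0.1 rad and angle between the x axis of walnut_handle_mid and the y axis of green_tray, either way round below 0.2 rad and linear speed of each of walnut_handle, beech_handle, brass_collar, rubber_ferrule, spike_ferrule below 0.02 m/s and angular speed of each of walnut_handle, beech_handle, brass_collar, rubber_ferrule, spike_ferrule below 0.3 rad/s and x of beech_handle_mid in the frame of blue_tray between 0.0225 and 0.0475 m and y of beech_handle_mid in the frame of blue_tray between -0.0165 and 0.0165 m and z of beech_handle_mid in the frame of blue_tray between 0.022 and 0.028 m and angle between the x axis of beech_handle_mid and the y axis of blue_tray, either way round below 0.2 rad and x of brass_collar_mid in the frame of green_tray between -0.0565 and -0.0275 m and (y of brass_collar_mid in the frame of green_tray between 0.0275 and 0.0565 m or y of brass_collar_mid in the frame of green_tray between -0.0565 and -0.0275 m) and z of brass_collar_mid in the frame of green_tray between 0.021 and 0.027 m and x of rubber_ferrule_mid in the frame of green_tray between -0.0565 and -0.0275 m and (y of rubber_ferrule_mid in the frame of green_tray between 0.0275 and 0.0565 m or y of rubber_ferrule_mid in the frame of green_tray between -0.0565 and -0.0275 m) and z of rubber_ferrule_mid in the frame of green_tray between 0.028 and 0.034 m and x of spike_ferrule_mid in the frame of blue_tray between -0.0565 and -0.0275 m and (y of spike_ferrule_mid in the frame of blue_tray between 0.0275 and 0.0565 m or y of spike_ferrule_mid in the frame of blue_tray between -0.0565 and -0.0275 m) and z of spike_ferrule_mid in the frame of blue_tray between 0.035 and 0.041 m); the robot touches nothing.
It fails at once if the spare silver collar is moved more than 15 mm (distance of nickel_collar_mid from where it was at the start of the episode above 0.015 m).
It fails at once if the paper cup is moved more than 15 mm (distance of paper_cup_mid from where it was at the start of the episode above 0.015 m).
It fails at once if the glue jar is moved more than 15 mm (distance of glue_jar_mid from where it was at the start of the episode above 0.015 m).
It also fails if it takes over 128 s, if anything falls off the work surface, if the arm or the gripper's body presses on something with over 40 N, if the wrist force passes 120 N, or if a joint passes its speed limit or range.

ROBOT

A 7-joint arm with a two-finger parallel gripper is mounted at the origin on the work surface. World frame = base frame: x ahead of the robot, y to its left, z up, the work surface at z = 0. Lengths are in mm, angles in rad, forces in N, time in s.
With the tool pointing down it reaches from about 425 to 825 mm from the base axis. Payload 3.6 kg.
Tool frame: the origin (TCP) lies on the centre line of the jaws, within the pads' length; the fingertips stand 8 mm ahead of it and the grasp point (between the pads) lies 11 mm behind it; z points along the fingers, y is the line along which they close (so a half turn about z gives the same grasp; the last joint's range is limited). The gripper opens to 93 mm and grips with 3 to 60 N. Pads are 15 mm wide; open, the fingers measure 128 mm over their backs; the gripper's body (75 mm by 188 mm) begins 65 mm behind the grasp point.
Start: joints at [1.232, 0.615, -0.013, 1.423, 0.008, 1.103, -0.04], TCP at [199.413, -618.625, 226.64] pointing down, gripper open.
Joint ranges: [-3.12, 3.12], [-0.3, 2.06], [-1.34, 1.32], [0.26, 2.42], [-1.36, 4.5], [0.01, 1.98], [-2.84, 2.84]. Speed limits (rad/s): [2.79, 2.79, 3.14, 3.14, 3.14, 3.14, 3.14].

INTERFACE

Orientations are given as a unit quaternion [w, x, y, z].
In Python, from cell import * gives the robot as it stands. The module is installed in compiled form; this text tells all that it offers.
- The arm moves only by the shell command python3 -m handwheel 'ROWS' [OPENING] [FORCE]. ROWS is JSON, a list of rows, each a list of 6 numbers: the shift along the world's x, y, z in mm, then the turn, a rotation vector about the world's x, y, z in units of 5 degrees (1.0 is 5 degrees). In form: [[tx, ty, tz, rx, ry, rz], ...]. A call has 1 to 8 rows; each row shifts and turns the commanded pose from where the row before left it; what a row does not reach is not made up. A row lasts 1/10 s, in which the tool goes at most 50 mm and 8.59 degrees, less where a joint would pass 70% of its speed; a pose out of reach is approached as far as the arm can. A call is refused whole if a number of a shift passes 50 or a number of a turn 1, either way. A call with a gripper value outside its range is refused whole. OPENING is the finger opening in mm, from 0 to 93, set as the call begins (- or left out, the last holds). The fingers move at their own pace and stop on an object; FORCE is the grip in N (left out, the last holds). Time passes only in rows, so rows that do not move let the fingers close. It gives the time, the measured TCP pose, the force, the opening and the grip force at its end, in the units of the state.
- state(): the state, without advancing time (a new reading comes with each control period).
- snapshot(name): name is "side" or "top" or "wrist"; returns a dict with "img" (420x560x3 uint8, red, green, blue), "z_map" (420x560 float32, mm along the optical axis (not along the pixel's ray), 0 where there is no reading), "vfov" (degrees; the focal length in pixels is half the picture's height over the tangent of half this angle, whatever the lens; pixels are square), "cx", "cy" (the principal point, pixels), "xyz" and "orientation" of the camera in the world; the wrist camera has in their place "tool_from_camera" (4x4, takes a point from camera to tool coordinates, whose origin is the TCP and whose axes are the flange's). Camera axes: x right, y up, looking along -z (the intrinsics and any distortion apply to the point x, -y, -z); pixel columns grow to the right and rows downward; lengths in mm; the calibration is good to about 2 mm. The wrist camera is an equidistant fisheye: a pixel r from the principal point sees the ray r / f radians off the axis. A picture is of the moment at which its call begins: read the wrist's pose just before it.
- sign_off(): hands the job in; it is judged then, once.
Trained networks look in a picture, given as the dict that the camera call returned (one of the last four; its "shot" number tells which), for a name from the list of things; names that differ only in an ending like _2 or _b are one class to them, and where a whole thing is asked for, a point or a joint stands for the part that bears it (a point fixed in the world has none). Each returns a list of dicts, best first, with "conf" (0 to 1); they miss things now and then, are a little off and sometimes report something else, mostly with a low value. They report only what shows in the picture. A call takes as long as a camera call. They do not tell look-alikes from the thing itself.
- boxes_of(picture, name): "at" ([column, row] in pixels, amid what is visible of it).
- trace(picture, name): "mask" (420x560 bool, what is visible of it) and "at" ([column, row] in pixels, amid what is visible of it).
- landmark_of(picture, name): "at" ([column, row] in pixels: a listed point, or the origin of a listed thing).
The state is a dict: "time": time; "joint_pos": joint angles; "dq": joint speeds; "tau": joint torques, N m; "eef_pos": TCP position; "tcp_rot": TCP orientation; "wrist_force": force on the tool from outside, world axes, zero at the start; "moment": the same for the moment, N m; "width": opening from 0.0 (shut) to 1.0 (fully open); "gripper_force": force on a finger pad.
Only numpy, scipy, OpenCV 4.12 (cv2) and the standard library are available. Lean on these libraries where they do the work, as an engineer would, in place of code of your own. Each camera call takes 0.05 s, during which the arm holds its last target. There are 200 camera calls.

## Working session

There is one attempt and no reset: what is moved stays moved. The work goes in short steps, Python scripts to look and compute and a shell command to move; the robot and the scene stay as the last step left them, time stands still between calls to the robot, and variables do not carry over. Pictures are saved under pics/ and viewed, at most 14 in all, crops included, and the job is handed in when it is done.

```bash
mkdir -p pics
cat > h.py <<'E'
from cell import *
import numpy as np, cv2
from scipy.spatial.transform import Rotation as R
def rot(q): return R.from_quat([q[1],q[2],q[3],q[0]]).as_matrix()
def shot(name,save=None):
    s=state(); p=snapshot(name)
    if save: cv2.imwrite('pics/'+save,p['img'][:,:,::-1])
    p['st']=s
    return p
def ray(p,u,v):
    f=210/np.tan(np.radians(p['vfov']/2)); x=(u-p['cx']);y=(v-p['cy'])
    if 'tool_from_camera' in p:
        r=np.hypot(x,y); t=r/f; k=np.tan(t)/max(r,1e-9)
        d=np.array([x*k,-y*k,-1.])
        T=np.array(p['tool_from_camera']); W=rot(p['st']['tcp_rot'])
        return W@T[:3,3]+np.array(p['st']['eef_pos']), W@T[:3,:3]@d
    return np.array(p['xyz']), rot(p['orientation'])@np.array([x/f,-y/f,-1.])
def at_z(p,uv,z):
    o,d=ray(p,*uv); return o+d*(z-o[2])/d[2]
def by_depth(p,uv):
    o,d=ray(p,*uv); z=p['z_map'][int(round(uv[1])),int(round(uv[0]))]; return o+d*z
E
python3 - <<'E'
from h import *
s=state(); print(s)
for n in('top','side'):
    p=shot(n,n+'0.png'); print(n,p['vfov'],p['cx'],p['cy'],p['xyz'],p['orientation'],p['shot'])
    if n=='top':
        H=dict(walnut_handle_mid=13,beech_handle_mid=13,brass_collar_mid=12,rubber_ferrule_mid=19,spike_ferrule_mid=26,green_tray=0,blue_tray=0,nickel_collar_mid=12,paper_cup_mid=31,glue_jar_mid=30)
        for k,z in H.items():
            for l in landmark_of(p,k)[:4]: print(k,np.round(l['at']),round(l['conf'],2),np.round(at_z(p,l['at'],z)))
E
```

```text
{'time': 0.0, 'joint_pos': array([ 1.23250876,  0.61591703, -0.01259689,  1.42482478,  0.00806171,
        1.10338852, -0.04042033]), 'dq': array([-0.00021024, -0.00093767, -0.00108662, -0.00064507,  0.00151518,
       -0.00114098, -0.00047653]), 'tau': array([-1.75087644e-05, -4.58934546e+01,  2.08803336e-01, -1.65741044e+01,
       -6.11367426e-02,  2.05079484e-02,  2.40926074e-04]), 'eef_pos': array([ 199.17785903, -617.95630314,  225.5071544 ]), 'tcp_rot': array([-1.22823155e-03,  9.87871423e-01,  1.55269135e-01, -1.98772030e-04]), 'wrist_force': array([7.83870779e-01, 5.61706918e-01, 6.42953928e-04]), 'moment': array([ 0.02231027,  0.06626824, -0.03794837]), 'gripper_force': 0.0, 'width': 0.9991783292843097}
top 49.33559396755368 271.56994701275863 211.583691490095 [ 388.29079406  -15.08113692 1203.39533813] [ 0.70833667  0.06814004 -0.05601532 -0.70034162] 1
walnut_handle_mid [311. 205.] 0.92 [618. -97.  13.]
walnut_handle_mid [236. 193.] 0.33 [649. 102.  13.]
beech_handle_mid [235. 192.] 0.55 [651. 106.  13.]
brass_collar_mid [224. 263.] 0.42 [463. 129.  12.]
rubber_ferrule_mid [295. 289.] 0.61 [398. -56.  19.]
rubber_ferrule_mid [296. 264.] 0.48 [462. -58.  19.]
spike_ferrule_mid [256. 250.] 0.6 [496.  46.  26.]
spike_ferrule_mid [302. 149.] 0.41 [769. -74.  26.]
green_tray [166. 226.] 0.74 [560. 289.   0.]
blue_tray [404. 240.] 0.98 [ 530. -341.    0.]
nickel_collar_mid [314. 202.] 0.74 [ 628. -106.   12.]
nickel_collar_mid [235. 195.] 0.56 [645. 104.  12.]
nickel_collar_mid [328. 250.] 0.39 [ 500. -141.   12.]
paper_cup_mid [304. 147.] 0.94 [771. -79.  31.]
glue_jar_mid [232. 147.] 0.83 [770. 115.  30.]
glue_jar_mid [223. 264.] 0.6 [459. 129.  30.]
side 51.42926931937992 280.68564806122913 215.793726808817 [ 222.12016497 -490.56477036  693.30693808] [ 0.88322521  0.35501337 -0.11708634 -0.28314222] 2
```

Run:
```python
import cv2
a=cv2.imread('pics/top0.png'); cv2.imwrite('pics/top0c.png',cv2.resize(a[115:325,130:450],None,fx=2.5,fy=2.5,interpolation=cv2.INTER_CUBIC))
```

```text
(no output)
```

View pics/top0c.png

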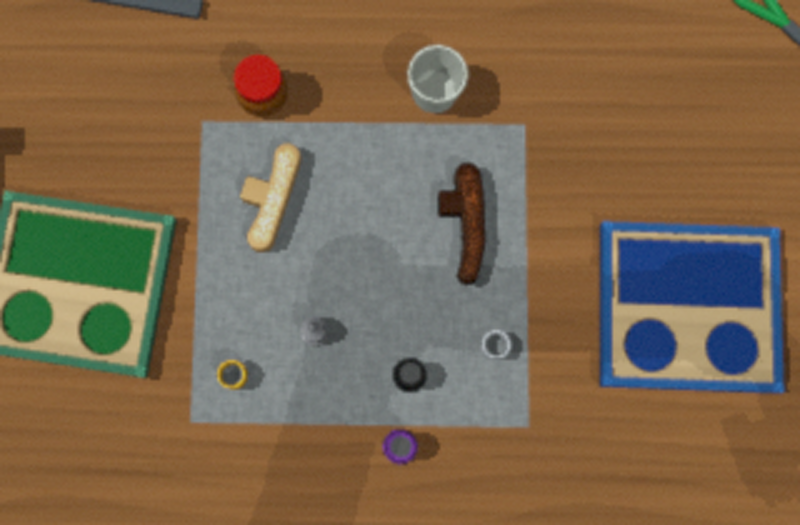

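View pics/side0.png

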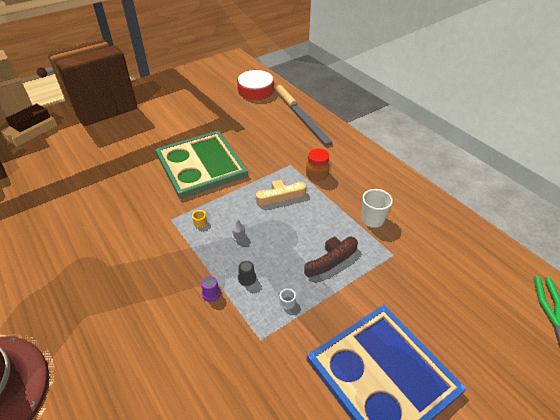

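The crop shows the green tray (wells at px ~(140,241), (172,246)) and the blue tray (wells at ~(390,253), (423,254)). The beech handle is at (238,193), walnut at (317,204), brass collar at (223,265), spike ferrule at (258,247), and nickel collar at (328,253).

Two ferrules look alike: black at (294,265) on the mat and purple at (290,293) off it. The black one with the grey disc fits the description; the enlarged crop confirms its colour.

```bash
cat > m.py <<'E'
from h import *
def cloud(p):
    f=210/np.tan(np.radians(p['vfov']/2)); v,u=np.mgrid[0:420,0:560]
    d=np.stack([(u-p['cx'])/f,-(v-p['cy'])/f,-np.ones(u.shape)],-1)*p['z_map'][...,None]
    return d@rot(p['orientation']).T+np.array(p['xyz'])
def blobs(p,mask,amin=20):
    n,l,s,c=cv2.connectedComponentsWithStats(mask.astype(np.uint8))
    return [(l==i) for i in range(1,n) if s[i,4]>=amin]
E
python3 - <<'E'
from m import *
p=shot('top'); X=cloud(p); hsv=cv2.cvtColor(p['img'],cv2.COLOR_RGB2HSV).astype(int)
Z=X[...,2]; print('bench z', np.median(Z[180:240,260:290]), Z[(p['z_map']>0)].shape)
ws=(X[...,0]>350)&(X[...,0]<850)&(abs(X[...,1])<450)
for n,h in(('green',(45,85)),('blue',(100,130))):
    m=(hsv[...,0]>h[0])&(hsv[...,0]<h[1])&(hsv[...,1]>120)&(hsv[...,2]>25)&ws
    for b in blobs(p,m,40):
        q=np.argwhere(b)[:,::-1]; c=(q.min(0)+q.max(0))/2
        r=cv2.minAreaRect(q.astype(np.float32))
        print(n,b.sum(),np.round(c,1),'z',round(float(np.median(Z[b])),1),'at12',np.round(at_z(p,q.mean(0),12),1),'rect',[np.round(at_z(p,k,12)[:2],1).tolist() for k in cv2.boxPoints(r)] if b.sum()>800 else '')
for b in blobs(p,(Z>7)&ws&(abs(X[...,1])<200),12):
    P=X[b]; q=np.argwhere(b)[:,::-1].mean(0)
    r=cv2.minAreaRect(P[:,:2].astype(np.float32))
    print(b.sum(),np.round(q),'zmax',round(float(P[:,2].max()),1),'mean',np.round(P[:,:2].mean(0),1),'rect',[np.round(k,1) for k in r])
np.save('X.npy',X)
E
```

```text
bench z 0.08591319516187923 (234195,)
green 1319 [161.5 215. ] z 11.9 at12 [587.7 297.6  12. ] rect [[566.1, 374.6], [631.5, 368.9], [610.1, 221.4], [545.2, 228.4]]
green 282 [140. 241.] z 11.7 at12 [517.5 350.7  12. ] rect 
green 288 [172. 246.] z 12.2 at12 [505.6 267.1  12. ] rect 
blue 837 [406.5 237.5] z 19.1 at12 [ 532.6 -341.6   12. ] rect [[446.8, -249.0], [622.8, -253.3], [624.6, -445.3], [449.0, -436.1]]
blue 1390 [406. 224.] z 12.1 at12 [ 570.4 -345.4   12. ] rect [[539.9, -269.9], [605.3, -274.0], [601.4, -422.8], [536.1, -417.3]]
blue 306 [389.5 252.5] z 12.4 at12 [ 494.6 -301.2   12. ] rect 
blue 306 [422.5 254. ] z 12.1 at12 [ 492.3 -385.3   12. ] rect 
343 [304. 144.] zmax 1203.4 mean [770.6 -77.7] rect [array([598.4, -35.4]), array([ 60.5, 417.7]), np.float64(76.2)]
422 [234. 149.] zmax 1203.4 mean [756.5 107.2] rect [array([585.7,  64. ]), array([421.6,  55.2]), np.float64(14.4)]
525 [238. 193.] zmax 31.3 mean [645.9  95.9] rect [array([649.5, 102.9]), array([ 47.8, 117.9]), np.float64(73.6)]
544 [316. 202.] zmax 1203.4 mean [ 622.5 -109.4] rect [array([532. , -82.3]), array([ 60.5, 311.5]), np.float64(75.9)]
84 [255. 246.] zmax 50.7 mean [505.  48.] rect [array([505.9,  48.6]), array([24.1, 24. ]), np.float64(73.8)]
57 [328. 252.] zmax 30.4 mean [ 492.8 -140.2] rect [array([ 492.4, -139.3]), array([28. , 28.3]), np.float64(89.3)]
57 [222. 264.] zmax 29.4 mean [459.2 132.2] rect [array([458.6, 131.7]), array([28.2, 28.2]), np.float64(2.2)]
127 [293. 264.] zmax 43.5 mean [460.2 -50.4] rect [array([461.8, -50.4]), array([32.7, 28.6]), np.float64(18.9)]
136 [289. 293.] zmax 1203.4 mean [388.1 -41. ] rect [array([388.5, -39.4]), array([34.7, 34.2]), np.float64(45.8)]
```

Run:
```python
from m import *
X=np.load('X.npy'); Z=X[...,2]
m=(Z>7)&(Z<60)&(X[...,0]>540)&(X[...,0]<720)&(X[...,1]<-40)&(X[...,1]>-190)
b=max(blobs(None,m),key=lambda b:b.sum()); P=X[b]
r=cv2.minAreaRect(P[:,:2].astype(np.float32)); print(b.sum(),r)
c=np.array(r[0])
for name,c,a,sel in(('walnut',c,np.radians(r[2] if r[1][0]>r[1][1] else r[2]+90),P),):
    l=(sel[:,:2]-c)@np.array([[np.cos(a),-np.sin(a)],[np.sin(a),np.cos(a)]])
    print(np.degrees(a),l.min(0),l.max(0))
    for x in range(-65,65,10):
        k=l[(l[:,0]>=x)&(l[:,0]<x+10)]
        if len(k): print(x,np.round([k[:,1].min(),k[:,1].max()],0))
```

```text
537 ((620.3519287109375, -105.39856719970703), (127.94296264648438, 47.94639587402344), 1.398727536201477)
1.398727536201477 [-63.97150883 -23.97319827] [63.97149684 23.97320649]
-65 [-13.   5.]
-55 [-16.   5.]
-45 [-19.   2.]
-35 [-22.   1.]
-25 [-22.  -1.]
-15 [-23.  -1.]
-5 [-23.  -0.]
5 [-23.  24.]
15 [-24.  24.]
25 [-24.  24.]
35 [-22.   5.]
45 [-22.   5.]
55 [-19.   4.]
```

```bash
python3 -m handwheel '[[38,41,-6,0,0,-0.49],[38,41,-6,0,0,-0.49],[38,41,-6,0,0,-0.49],[38,41,-6,0,0,-0.49],[38,41,-6,0,0,-0.49],[38,41,-6,0,0,-0.49],[38,41,-6,0,0,-0.49],[38,41,-6,0,0,-0.49]]' 70 15
python3 -m handwheel '[[0,48,-6,0,0,0],[0,48,-6,0,0,0],[0,48,-6,0,0,0],[0,48,-6,0,0,0],[0,48,-6,0,0,0],[0,48,-6,0,0,0],[0,48,-6,0,0,0],[0,0,0,0,0,0]]'
cat > w.py <<'E'
import sys
from m import *
H=dict(walnut_handle_mid=13,beech_handle_mid=13,brass_collar_mid=12,rubber_ferrule_mid=19,spike_ferrule_mid=26,nickel_collar_mid=12)
def yaw(s):
    y=rot(s['tcp_rot'])[:,1]; return np.degrees(np.arctan2(y[1],y[0]))%180
if __name__=='__main__':
    p=shot('wrist',sys.argv[2] if len(sys.argv)>2 else None); s=p['st']
    print('t',round(s['time'],2),'tcp',np.round(s['eef_pos'],1),'yaw',round(yaw(s),1),'tool z',np.round(rot(s['tcp_rot'])[:,2],3),'w',round(s['width']*93,1),s['gripper_force'])
    for k in sys.argv[1].split(','):
        for l in landmark_of(p,k)[:3]: print(k,np.round(l['at']),round(l['conf'],2),np.round(at_z(p,l['at'],H[k]),1))
        for l in trace(p,k)[:2]:
            q=np.argwhere(l['mask'])[:,::-1].mean(0); print(' trace',np.round(l['at']),np.round(at_z(p,q,H[k]),1))
E
python3 w.py spike_ferrule_mid w1.png
```

```text
time: 1.45
eef_pos: [471.1, -325.5, 184.1]
tcp_rot: [0.0, 1.0, -0.016, 0.0]
wrist_force: [0.0, -0.8, -0.9]
width: 0.751
gripper_force: 0.0
time: 2.25
eef_pos: [469.4, 18.0, 141.5]
tcp_rot: [-0.002, 1.0, -0.008, -0.0]
wrist_force: [0.9, -0.8, 0.4]
width: 0.755
gripper_force: 0.0
t 2.25 tcp [469.4  18.  141.5] yaw 89.1 tool z [-0.001  0.005 -1.   ] w 70.2 0.0
spike_ferrule_mid [243. 160.] 0.69 [505.3  47.9  26. ]
 trace [247. 161.] [508.8  46.1  26. ]
```

View pics/w1.png

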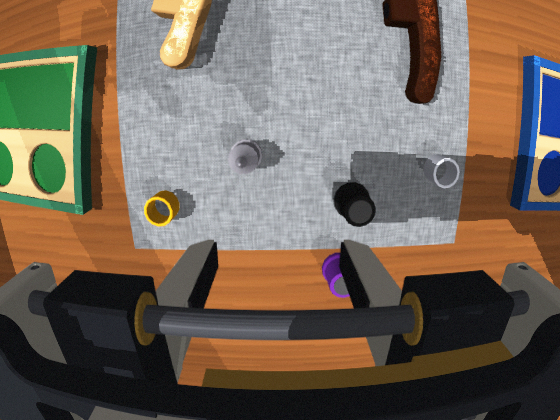

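The wrist view puts the spike ferrule at (245,157), black ferrule at (354,205) and nickel collar at (446,172); the spike estimate agrees with the top camera.

```bash
python3 -m handwheel '[[18,15,0,0,0,0],[18,15,0,0,0,0],[0,0,-40,0,0,0],[0,0,-40,0,0,0],[0,0,-30,0,0,0],[0,0,-13,0,0,0],[0,0,0,0,0,0],[0,0,0,0,0,0]]'
python3 -m handwheel '[[0,0,0,0,0,0],[0,0,0,0,0,0],[0,0,0,0,0,0],[0,0,0,0,0,0],[0,0,0,0,0,0],[0,0,0,0,0,0]]' 5 15
```

```text
time: 3.2
eef_pos: [506.8, 38.1, 19.9]
tcp_rot: [0.0, 1.0, -0.016, 0.001]
wrist_force: [-0.1, 0.2, -0.4]
width: 0.752
gripper_force: 0.0
time: 3.8
eef_pos: [505.9, 39.3, 19.1]
tcp_rot: [-0.0, 1.0, -0.015, 0.0]
wrist_force: [-0.1, 0.3, 0.5]
width: 0.282
gripper_force: 0.2
```

```bash
python3 -m handwheel '[[0,0,0,0,0,0],[0,0,0,0,0,0],[0,0,0,0,0,0]]'
python3 w.py spike_ferrule_mid
```

```text
time: 4.1
eef_pos: [505.9, 39.3, 19.1]
tcp_rot: [-0.0, 1.0, -0.015, 0.0]
wrist_force: [-0.6, 0.7, 2.6]
width: 0.273
gripper_force: 15.0
t 4.1 tcp [505.9  39.3  19.1] yaw 88.3 tool z [ 0.  0. -1.] w 25.4 15.000303395208903
spike_ferrule_mid [278. 268.] 0.75 [505.4  38.8  26. ]
 trace [278. 259.] [511.5  38.7  26. ]
```

```bash
python3 -m handwheel '[[0,0,40,0,0,0],[0,-20,40,0,0,0],[-2,-40,0,0,0,0],[-2,-45,0,0,0,0],[-2,-45,0,0,0,0],[-2,-45,0,0,0,0],[-2,-45,0,0,0,0],[-2,-45,0,0,0,0]]'
python3 -m handwheel '[[0,-35,0,0,0,0],[0,-20,0,0,0,0],[0,0,0,0,0,0],[0,0,0,0,0,0],[0,0,0,0,0,0],[0,0,0,0,0,0],[0,0,0,0,0,0]]'
```

```text
time: 5.05
eef_pos: [492.8, -248.0, 98.6]
tcp_rot: [-0.0, 1.0, -0.015, -0.001]
wrist_force: [1.1, 0.5, 0.1]
width: 0.27
gripper_force: 15.0
time: 5.75
eef_pos: [494.2, -299.4, 99.0]
tcp_rot: [-0.0, 1.0, -0.014, 0.0]
wrist_force: [-0.2, -0.4, -0.6]
width: 0.267
gripper_force: 15.0
```

```bash
python3 -m handwheel '[[0,-1,-30,0,0,0],[0,0,-25,0,0,0],[0,0,-8,0,0,0],[0,0,-4,0,0,0],[0,0,0,0,0,0],[0,0,0,0,0,0],[0,0,0,0,0,0],[0,0,0,0,0,0]]'
python3 -m handwheel '[[0,0,0,0,0,0],[0,0,0,0,0,0],[0,0,0,0,0,0],[0,0,30,0,0,0],[0,0,40,0,0,0],[0,0,30,0,0,0],[0,0,0,0,0,0],[0,0,0,0,0,0]]' 48
python3 - <<'E'
from m import *
p=shot('top'); X=cloud(p); Z=X[...,2]
m=(Z>20)&(Z<70)&(np.hypot(X[...,0]-494,X[...,1]+301)<40)
print(X[m][:,:2].mean(0),X[m].min(0),X[m].max(0),m.sum()); print(state()['eef_pos'])
E
python3 w.py spike_ferrule_mid
```

```text
time: 6.55
eef_pos: [494.2, -302.2, 32.8]
tcp_rot: [0.0, 1.0, -0.015, 0.001]
wrist_force: [-0.7, 0.2, -0.7]
width: 0.272
gripper_force: 15.0
time: 7.35
eef_pos: [493.8, -301.9, 132.3]
tcp_rot: [0.0, 1.0, -0.015, 0.0]
wrist_force: [-0.7, 0.1, 0.0]
width: 0.514
gripper_force: 0.0
[ 465.45344293 -295.46853731] [ 454.48220534 -327.09882238   20.07758305] [ 489.13116605 -273.51364667   34.70119857] 16
[ 493.07229297 -301.51256548  131.23439303]
t 7.4 tcp [ 493.1 -301.5  131.2] yaw 88.3 tool z [-0.001  0.001 -1.   ] w 48.2 0.0
spike_ferrule_mid [281. 211.] 0.57 [ 486.9 -304.2   26. ]
 trace [279. 202.] [ 495.2 -302.9   26. ]
```

```bash
python3 -m handwheel '[[15,40,0,0,0,-0.3],[15,40,0,0,0,-0.3],[16,40,0,0,0,-0.3],[16,42,0,0,0,-0.3],[16,42,0,0,0,-0.3],[16,42,0,0,0,-0.3],[16,42,0,0,0,-0.3],[16,42,0,0,0,-0.3]]' 72
python3 -m handwheel '[[16,40,0,0,0,-0.3],[14,34,0,0,0,-0.24],[0,0,0,0,0,0],[0,0,0,0,0,0],[0,0,0,0,0,0],[0,0,0,0,0,0],[0,0,0,0,0,0],[0,0,0,0,0,0]]'
python3 w.py beech_handle_mid w2.png
```

```text
time: 8.35
eef_pos: [619.6, 29.9, 130.6]
tcp_rot: [0.0, 0.993, -0.12, -0.001]
wrist_force: [0.3, 0.3, 0.3]
width: 0.777
gripper_force: 0.0
time: 9.15
eef_pos: [649.7, 101.0, 132.1]
tcp_rot: [0.0, 0.99, -0.144, 0.0]
wrist_force: [0.4, -0.3, -0.6]
width: 0.774
gripper_force: 0.0
t 9.15 tcp [649.7 101.  132.1] yaw 73.5 tool z [ 0. -0. -1.] w 71.9 0.0
beech_handle_mid [274. 200.] 0.65 [650.3 104.2  13. ]
 trace [282. 200.] [650.   95.6  13. ]
```

View pics/w2.png

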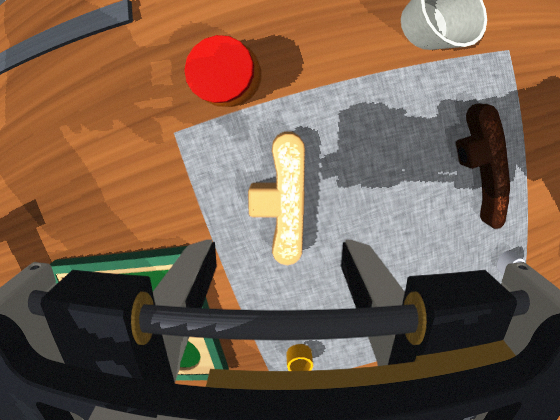

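The wrist view shows the beech handle centred at (288,200), neck at (265,203), and square to the jaws. Grasping.

```bash
python3 -m handwheel '[[0,2,-40,0,0,0],[0,0,-40,0,0,0],[0,0,-25,0,0,0],[0,0,-10,0,0,0],[0,0,0,0,0,0],[0,0,0,0,0,0],[0,0,0,0,0,0],[0,0,0,0,0,0]]'
python3 -m handwheel '[[0,0,0,0,0,0],[0,0,0,0,0,0],[0,0,0,0,0,0],[0,0,0,0,0,0],[0,0,0,0,0,0],[0,0,0,0,0,0],[0,0,0,0,0,0],[0,0,0,0,0,0]]' 35 20
python3 -m handwheel '[[0,0,30,0,0,0],[0,0,30,0,0,0],[0,0,30,0,0,0],[0,0,0,0,0,0],[0,0,0,0,0,0]]'
```

```text
time: 10.1
eef_pos: [650.9, 104.2, 18.6]
tcp_rot: [-0.0, 0.99, -0.143, 0.001]
wrist_force: [-0.6, 0.6, 0.3]
width: 0.776
gripper_force: 0.0
time: 10.9
eef_pos: [649.8, 104.0, 17.1]
tcp_rot: [-0.0, 0.99, -0.143, 0.0]
wrist_force: [-0.7, -0.4, 1.9]
width: 0.512
gripper_force: 20.0
time: 11.4
eef_pos: [649.7, 104.2, 107.0]
tcp_rot: [-0.0, 0.99, -0.143, 0.0]
wrist_force: [0.2, 0.4, -1.0]
width: 0.515
gripper_force: 20.0
```

```bash
python3 -m handwheel '[[-5,-28,0,0,0,-0.94],[-5,-28,0,0,0,-0.94],[-5,-28,0,0,0,-0.94],[-5,-28,0,0,0,-0.94],[-5,-28,0,0,0,-0.94],[-5,-28,0,0,0,-0.94],[-5,-28,0,0,0,-0.94],[-5,-28,0,0,0,-0.94]]'
python3 -m handwheel '[[-5,-28,0,0,0,-0.94],[-5,-28,0,0,0,-0.94],[-5,-28,0,0,0,-0.94],[-5,-28,0,0,0,-0.94],[-5,-28,0,0,0,-0.94],[-5,-28,0,0,0,-0.94],[-5,-28,0,0,0,-0.94],[-5,-28,0,0,0,-0.94]]'
python3 -m handwheel '[[0,0,0,0,0,0],[0,0,0,0,0,0],[0,0,0,0,0,0],[0,0,0,0,0,0]]'
python3 w.py beech_handle_mid w3.png
```

```text
time: 12.2
eef_pos: [607.4, -124.2, 105.8]
tcp_rot: [0.001, 0.889, -0.459, -0.001]
wrist_force: [-0.1, -0.3, -0.8]
width: 0.518
gripper_force: 20.0
time: 13.0
eef_pos: [566.5, -347.4, 105.8]
tcp_rot: [-0.001, -0.694, 0.72, 0.001]
wrist_force: [-0.3, -0.4, -0.9]
width: 0.517
gripper_force: 20.0
time: 13.4
eef_pos: [570.0, -342.4, 106.5]
tcp_rot: [0.0, -0.698, 0.717, 0.001]
wrist_force: [0.7, -0.9, -0.2]
width: 0.516
gripper_force: 20.0
t 13.4 tcp [ 570.  -342.4  106.5] yaw 178.5 tool z [-0.     0.002 -1.   ] w 48.0 19.998245537281036
beech_handle_mid [275. 256.] 0.97 [ 573.7 -299.4   13. ]
 trace [290. 244.] [ 561.4 -317.5   13. ]
```

View pics/w3.png

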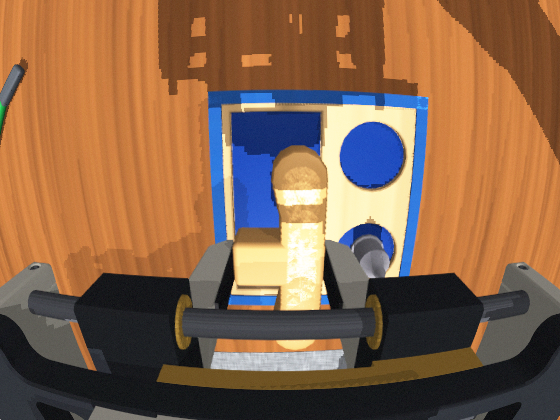

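The beech handle is held level (bar at (300,250)) over the trough, and the spike ferrule stands upright in its well at (370,255). Lowering.

```bash
python3 -m handwheel '[[0,-3,-35,0,0,0],[0,0,-25,0,0,0],[0,0,-10,0,0,0],[0,0,-4,0,0,0],[0,0,-3,0,0,0],[0,0,0,0,0,0],[0,0,0,0,0,0],[0,0,0,0,0,0]]'
python3 -m handwheel '[[0,0,0,0,0,0],[0,0,0,0,0,0],[0,0,0,0,0,0],[0,0,30,0,0,0],[0,0,40,0,0,0],[0,0,30,0,0,0],[0,0,0,0,0,0],[0,0,0,0,0,0]]' 60
```

```text
time: 14.35
eef_pos: [570.3, -347.3, 31.0]
tcp_rot: [0.0, -0.697, 0.717, -0.001]
wrist_force: [-0.6, -0.2, -0.3]
width: 0.515
gripper_force: 20.0
time: 15.15
eef_pos: [569.9, -347.0, 130.6]
tcp_rot: [0.0, -0.697, 0.717, -0.001]
wrist_force: [0.2, 0.7, -0.8]
width: 0.642
gripper_force: 0.0
```

```bash
python3 -m handwheel '[[4,13,0,0,0,0.98],[4,13,0,0,0,0.98],[4,13,0,0,0,0.98],[4,13,0,0,0,0.98],[4,13,0,0,0,0.98],[4,13,0,0,0,0.98],[4,13,0,0,0,0.98],[4,13,0,0,0,0.98]]' 72
python3 -m handwheel '[[4,13,0,0,0,0.98],[4,13,0,0,0,0.98],[4,13,0,0,0,0.98],[4,13,0,0,0,0.98],[4,13,0,0,0,0.98],[4,13,0,0,0,0.98],[4,13,0,0,0,0.98],[4,13,0,0,0,0.98]]'
python3 -m handwheel '[[4,13,0,0,0,0.98],[4,13,0,0,0,0.98],[0,8,0,0,0,0.98],[0,0,0,0,0,0],[0,0,0,0,0,0],[0,0,0,0,0,0],[0,0,0,0,0,0],[0,0,0,0,0,0]]'
python3 w.py walnut_handle_mid w4.png
python3 - <<'E'
from m import *
p=shot('top'); X=cloud(p); Z=X[...,2]
m=(Z>20)&(Z<60)&(X[...,0]>540)&(X[...,0]<602)&(X[...,1]<-270)&(X[...,1]>-423)
P=X[m]; print('beech',cv2.minAreaRect(P[:,:2].astype(np.float32)),np.percentile(P[:,2],[50,90]))
E
```

```text
time: 15.95
eef_pos: [600.7, -241.6, 127.8]
tcp_rot: [0.0, 0.898, -0.44, -0.002]
wrist_force: [0.2, -1.6, -0.4]
width: 0.774
gripper_force: 0.0
time: 16.75
eef_pos: [632.6, -137.8, 127.8]
tcp_rot: [-0.0, 0.994, -0.113, -0.002]
wrist_force: [0.3, 0.4, -0.2]
width: 0.778
gripper_force: 0.0
time: 17.55
eef_pos: [641.6, -105.6, 129.9]
tcp_rot: [0.0, 1.0, 0.012, -0.0]
wrist_force: [0.9, -0.7, -0.5]
width: 0.777
gripper_force: 0.0
t 17.55 tcp [ 641.6 -105.6  129.9] yaw 91.4 tool z [-0. -0. -1.] w 72.3 0.0
walnut_handle_mid [278. 218.] 0.66 [ 625.3 -105.8   13. ]
walnut_handle_mid [244.  49.] 0.56 [771.9 -74.8  13. ]
 trace [286. 205.] [ 631.1 -111.7   13. ]
 trace [47. 69.] [770.4 124.9  13. ]
beech ((567.0839233398438, -356.7149963378906), (55.069480895996094, 138.84466552734375), 5.817724227905273) [36.68800978 40.15524352]
```

View pics/w4.png

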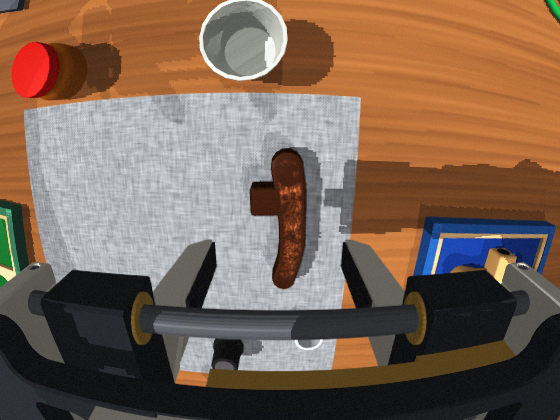

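The walnut handle lies at (287,215), neck at (265,198), centred and square between the jaws.

```bash
python3 -m handwheel '[[0,0,-40,0,0,0],[0,0,-40,0,0,0],[0,0,-23,0,0,0],[0,0,-10,0,0,0],[0,0,0,0,0,0],[0,0,0,0,0,0],[0,0,0,0,0,0],[0,0,0,0,0,0]]'
python3 -m handwheel '[[0,0,0,0,0,0],[0,0,0,0,0,0],[0,0,0,0,0,0],[0,0,0,0,0,0],[0,0,0,0,0,0],[0,0,0,0,0,0],[0,0,0,0,0,0],[0,0,0,0,0,0]]' 35 25
python3 -m handwheel '[[0,0,30,0,0,0],[0,0,30,0,0,0],[0,0,30,0,0,0],[0,0,0,0,0,0],[0,0,0,0,0,0]]'
```

```text
time: 18.55
eef_pos: [642.9, -105.1, 18.6]
tcp_rot: [0.0, 1.0, 0.013, 0.002]
wrist_force: [-0.2, -0.2, -0.1]
width: 0.778
gripper_force: 0.0
time: 19.35
eef_pos: [641.8, -105.0, 17.1]
tcp_rot: [0.0, 1.0, 0.013, 0.0]
wrist_force: [-0.9, 1.0, 1.8]
width: 0.518
gripper_force: 24.9
time: 19.85
eef_pos: [641.6, -104.9, 106.9]
tcp_rot: [-0.0, 1.0, 0.013, 0.0]
wrist_force: [-0.4, -0.5, -1.4]
width: 0.512
gripper_force: 24.9
```

```bash
python3 -m handwheel '[[-3,25,0,0,0,0.95],[-3,25,0,0,0,0.95],[-3,25,0,0,0,0.95],[-3,25,0,0,0,0.95],[-3,25,0,0,0,0.95],[-3,25,0,0,0,0.95],[-3,25,0,0,0,0.95],[-3,25,0,0,0,0.95]]'
python3 -m handwheel '[[-3,25,0,0,0,0.95],[-3,25,0,0,0,0.95],[-3,25,0,0,0,0.95],[-3,25,0,0,0,0.95],[-3,25,0,0,0,0.95],[-3,25,0,0,0,0.95],[-3,25,0,0,0,0.95],[-3,25,0,0,0,0.95]]'
python3 -m handwheel '[[-3,25,0,0,0,0.9],[0,0,0,0,0,0],[0,0,0,0,0,0],[0,0,0,0,0,0],[0,0,0,0,0,0],[0,0,0,0,0,0]]'
python3 w.py walnut_handle_mid w5.png
```

```text
time: 20.65
eef_pos: [617.5, 97.3, 107.0]
tcp_rot: [0.0, 0.94, 0.341, 0.0]
wrist_force: [0.1, -0.1, -1.3]
width: 0.517
gripper_force: 24.9
time: 21.45
eef_pos: [593.4, 297.0, 106.9]
tcp_rot: [0.0, 0.778, 0.628, -0.0]
wrist_force: [0.6, 0.3, -1.8]
width: 0.514
gripper_force: 24.9
time: 22.05
eef_pos: [591.3, 318.7, 107.0]
tcp_rot: [0.0, 0.755, 0.655, -0.0]
wrist_force: [-0.3, 0.1, -0.9]
width: 0.514
gripper_force: 24.9
t 22.05 tcp [591.3 318.7 107. ] yaw 171.9 tool z [ 0.    -0.001 -1.   ] w 47.8 24.949407801032066
walnut_handle_mid [281. 285.] 0.65 [583.7 246.1  13. ]
 trace [290. 250.] [591.2 273.   13. ]
```

View pics/w5.png

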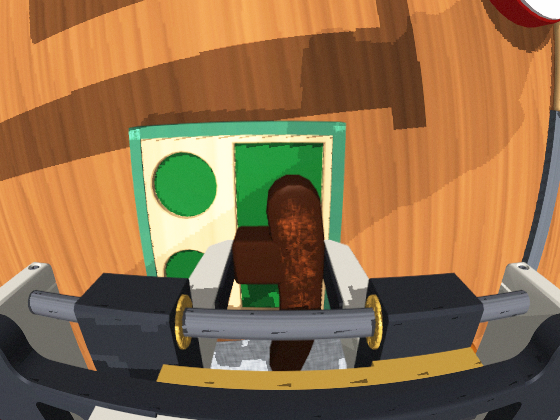

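The walnut handle (bar at (295,240)) is held level and parallel to the trough (235–325, 145). Lowering.

```bash
python3 -m handwheel '[[0,0,-35,0,0,0],[0,0,-25,0,0,0],[0,0,-10,0,0,0],[0,0,-4,0,0,0],[0,0,-3,0,0,0],[0,0,0,0,0,0],[0,0,0,0,0,0],[0,0,0,0,0,0]]'
python3 -m handwheel '[[0,0,0,0,0,0],[0,0,0,0,0,0],[0,0,0,0,0,0],[0,0,30,0,0,0],[0,0,40,0,0,0],[0,0,30,0,0,0],[0,0,0,0,0,0],[0,0,0,0,0,0]]' 60
```

```text
time: 23.0
eef_pos: [591.3, 320.5, 31.0]
tcp_rot: [0.0, 0.755, 0.656, 0.001]
wrist_force: [0.4, -0.1, -1.5]
width: 0.515
gripper_force: 24.9
time: 23.8
eef_pos: [591.0, 320.1, 130.7]
tcp_rot: [0.0, 0.755, 0.656, 0.001]
wrist_force: [-0.3, -0.1, 0.1]
width: 0.644
gripper_force: 0.0
```

```bash
python3 -m handwheel '[[-7,-10,0,0,0,-1],[-7,-10,0,0,0,-1],[-7,-10,0,0,0,-1],[-7,-10,0,0,0,-1],[-7,-10,0,0,0,-1],[-7,-10,0,0,0,-1],[-7,-10,0,0,0,-1],[-7,-10,0,0,0,-1]]'
python3 -m handwheel '[[-7,-10,0,0,0,-1],[-7,-10,0,0,0,-1],[-7,-10,0,0,0,-1],[-7,-10,0,0,0,-1],[-7,-10,0,0,0,-1],[-7,-10,0,0,0,-1],[-7,-10,0,0,0,-1],[-7,-10,0,0,0,-1]]'
python3 -m handwheel '[[-10,-14,0,0,0,-1],[-10,-14,0,0,0,-1],[0,0,0,0,0,0],[0,0,0,0,0,0],[0,0,0,0,0,0],[0,0,0,0,0,0],[0,0,0,0,0,0],[0,0,0,0,0,0]]'
python3 w.py brass_collar_mid w6.png
```

```text
time: 24.6
eef_pos: [533.3, 238.9, 128.1]
tcp_rot: [0.0, 0.934, 0.356, -0.002]
wrist_force: [0.8, 1.2, -0.4]
width: 0.646
gripper_force: 0.0
time: 25.4
eef_pos: [477.3, 159.0, 128.5]
tcp_rot: [0.001, 1.0, 0.015, -0.002]
wrist_force: [0.2, -0.2, 0.1]
width: 0.646
gripper_force: 0.0
time: 26.2
eef_pos: [458.9, 132.4, 129.9]
tcp_rot: [-0.0, 0.998, -0.07, 0.0]
wrist_force: [-0.3, 0.2, -0.1]
width: 0.645
gripper_force: 0.0
t 26.2 tcp [458.9 132.4 129.9] yaw 82.0 tool z [ 0.  0. -1.] w 59.9 0.0
brass_collar_mid [280. 198.] 0.87 [460.  130.4  12. ]
 trace [275. 204.] [458.7 131.9  12. ]
```

View pics/w6.png

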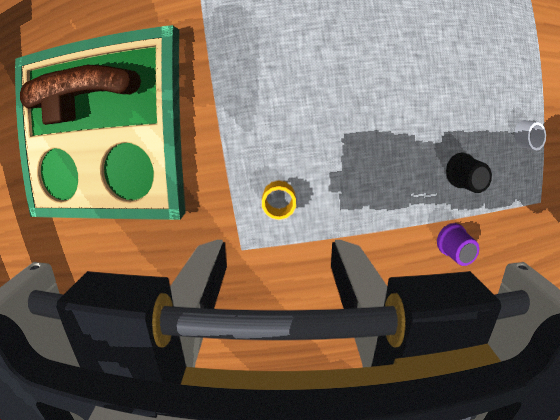

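The brass collar is at (279,202), centred between the jaws. The walnut handle lies in the trough at (75,95).

```bash
python3 -m handwheel '[[0,0,-40,0,0,0],[0,0,-40,0,0,0],[0,0,-23,0,0,0],[0,0,-10,0,0,0],[0,0,0,0,0,0],[0,0,0,0,0,0],[0,0,0,0,0,0],[0,0,0,0,0,0]]'
python3 -m handwheel '[[0,0,0,0,0,0],[0,0,0,0,0,0],[0,0,0,0,0,0],[0,0,0,0,0,0],[0,0,0,0,0,0],[0,0,0,0,0,0],[0,0,0,0,0,0],[0,0,0,0,0,0]]' 10 12
python3 -m handwheel '[[0,0,30,0,0,0],[0,0,40,0,0,0],[12,34,0,0,0,0],[12,34,0,0,0,0],[12,34,0,0,0,0],[11,33,0,0,0,0],[0,0,0,0,0,0],[0,0,0,0,0,0]]'
python3 -m handwheel '[[0,0,0,0,0,0],[0,0,0,0,0,0],[0,0,0,0,0,0]]'
```

```text
time: 27.15
eef_pos: [459.6, 132.3, 18.1]
tcp_rot: [-0.001, 0.998, -0.07, 0.001]
wrist_force: [-0.1, 0.6, 0.2]
width: 0.645
gripper_force: 0.0
time: 27.95
eef_pos: [458.8, 132.1, 17.0]
tcp_rot: [-0.0, 0.998, -0.07, 0.0]
wrist_force: [-0.4, -0.2, 2.1]
width: 0.317
gripper_force: 12.0
time: 28.75
eef_pos: [505.1, 267.4, 86.4]
tcp_rot: [0.0, 0.998, -0.069, -0.0]
wrist_force: [-0.5, -1.2, 0.2]
width: 0.316
gripper_force: 12.0
time: 29.05
eef_pos: [505.8, 265.7, 87.0]
tcp_rot: [0.0, 0.997, -0.071, -0.0]
wrist_force: [-0.4, -0.6, -0.2]
width: 0.316
gripper_force: 12.0
```

```bash
python3 -m handwheel '[[0,0,-30,0,0,0],[0,0,-16,0,0,0],[0,0,-7,0,0,0],[0,0,-4,0,0,0],[0,0,0,0,0,0],[0,0,0,0,0,0],[0,0,0,0,0,0],[0,0,0,0,0,0]]'
python3 -m handwheel '[[0,0,0,0,0,0],[0,0,0,0,0,0],[0,0,0,0,0,0],[0,0,30,0,0,0],[0,0,40,0,0,0],[0,0,30,0,0,0],[0,0,0,0,0,0],[0,0,0,0,0,0]]' 48
python3 -m handwheel '[[-6,-40,0,0,0,0],[-6,-40,0,0,0,0],[-6,-40,0,0,0,0],[-6,-40,0,0,0,0],[-6,-40,0,0,0,0],[-6,-40,0,0,0,0],[-6,-40,0,0,0,0],[-2,-38,0,0,0,0]]' 62
python3 -m handwheel '[[0,0,0,0,0,0],[0,0,0,0,0,0],[0,0,0,0,0,0],[0,0,0,0,0,0],[0,0,0,0,0,0]]'
python3 w.py rubber_ferrule_mid w7.png
```

```text
time: 29.85
eef_pos: [506.1, 267.3, 30.6]
tcp_rot: [-0.0, 0.998, -0.07, 0.001]
wrist_force: [0.6, -0.3, 0.0]
width: 0.318
gripper_force: 12.0
time: 30.65
eef_pos: [505.7, 267.1, 130.3]
tcp_rot: [-0.0, 0.998, -0.07, 0.0]
wrist_force: [-0.7, -0.5, -0.1]
width: 0.516
gripper_force: 0.0
time: 31.45
eef_pos: [459.5, -52.5, 128.4]
tcp_rot: [0.0, 0.998, -0.07, -0.002]
wrist_force: [1.1, -0.6, -0.8]
width: 0.668
gripper_force: 0.0
time: 31.95
eef_pos: [461.8, -49.5, 129.7]
tcp_rot: [-0.0, 0.998, -0.069, -0.0]
wrist_force: [-0.1, -0.1, -0.3]
width: 0.667
gripper_force: 0.0
t 31.95 tcp [461.8 -49.5 129.7] yaw 82.1 tool z [-0.     0.001 -1.   ] w 62.0 0.0
rubber_ferrule_mid [278. 201.] 0.91 [462.9 -49.5  19. ]
rubber_ferrule_mid [279. 279.] 0.58 [386.7 -39.9  19. ]
rubber_ferrule_mid [374. 152.] 0.46 [ 494.9 -137.5   19. ]
 trace [282. 200.] [463.3 -53.   19. ]
 trace [280. 274.] [390.  -43.2  19. ]
```

View pics/w7.png

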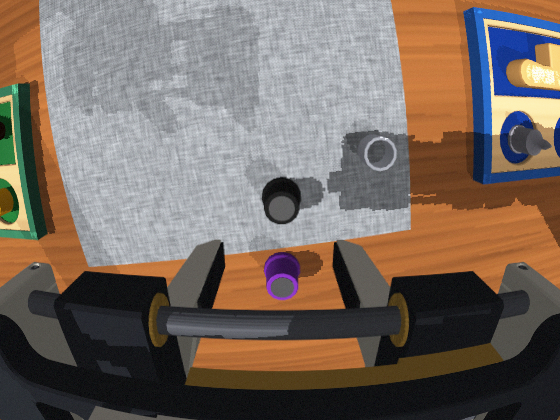

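The black ferrule is at (282,201), centred between the jaws. The purple look-alike is at (282,275) and the nickel collar at (379,152), both clear.

```bash
python3 -m handwheel '[[0,0,-40,0,0,0],[0,0,-40,0,0,0],[0,0,-20,0,0,0],[0,0,-10,0,0,0],[0,0,0,0,0,0],[0,0,0,0,0,0],[0,0,0,0,0,0],[0,0,0,0,0,0]]'
python3 -m handwheel '[[0,0,0,0,0,0],[0,0,0,0,0,0],[0,0,0,0,0,0],[0,0,0,0,0,0],[0,0,0,0,0,0],[0,0,0,0,0,0],[0,0,0,0,0,0],[0,0,0,0,0,0]]' 10 12
python3 -m handwheel '[[0,0,40,0,0,0],[0,0,40,0,0,0],[6,40,0,0,0,0],[6,40,0,0,0,0],[6,40,0,0,0,0],[6,40,0,0,0,0],[6,40,0,0,0,0],[6,40,0,0,0,0]]'
python3 -m handwheel '[[5,40,0,0,0,0],[5,40,0,0,0,0],[5,40,0,0,0,0],[5,40,0,0,0,0],[0,0,0,0,0,0],[0,0,0,0,0,0],[0,0,0,0,0,0],[0,0,0,0,0,0]]'
```

```text
time: 32.9
eef_pos: [462.5, -51.0, 21.0]
tcp_rot: [-0.0, 0.998, -0.07, 0.001]
wrist_force: [0.2, 0.1, -0.3]
width: 0.662
gripper_force: 0.0
time: 33.7
eef_pos: [461.7, -50.9, 20.0]
tcp_rot: [-0.0, 0.998, -0.07, -0.0]
wrist_force: [0.8, -1.2, 1.2]
width: 0.324
gripper_force: 12.0
time: 34.5
eef_pos: [497.5, 190.7, 99.8]
tcp_rot: [0.0, 0.998, -0.07, -0.0]
wrist_force: [0.4, -0.4, -0.7]
width: 0.319
gripper_force: 12.0
time: 35.3
eef_pos: [518.2, 346.8, 99.9]
tcp_rot: [0.001, 0.997, -0.072, -0.0]
wrist_force: [-0.2, -0.6, -0.1]
width: 0.321
gripper_force: 12.0
```

```bash
python3 -m handwheel '[[0,1.5,-35,0,0,0],[0,0,-20,0,0,0],[0,0,-7,0,0,0],[0,0,-4,0,0,0],[0,0,0,0,0,0],[0,0,0,0,0,0],[0,0,0,0,0,0],[0,0,0,0,0,0]]'
python3 -m handwheel '[[0,0,0,0,0,0],[0,0,0,0,0,0],[0,0,0,0,0,0],[0,0,30,0,0,0],[0,0,40,0,0,0],[0,0,40,0,0,0],[0,0,0,0,0,0]]' 46
python3 -m handwheel '[[0,-40,10,0,0,0],[0,-40,10,0,0,0],[0,-40,10,0,0,0],[0,-40,10,0,0,0],[0,-40,10,0,0,0],[0,-40,10,0,0,0],[0,-40,0,0,0,0],[0,-40,0,0,0,0]]'
python3 -m handwheel '[[0,0,0,0,0,0],[0,0,0,0,0,0],[0,0,0,0,0,0],[0,0,0,0,0,0]]'
cat > v.py <<'E'
from m import *
p=shot('top'); X=cloud(p); Z=X[...,2]; im=p['img']
cv2.imwrite('pics/fin.png',cv2.resize(np.hstack([im[170:290,110:220],im[170:290,350:460]]),None,fx=3.6,fy=3.6,interpolation=cv2.INTER_CUBIC)[:,:,::-1])
for n,th,w in(('green',-8.1,[(517.5,350.7),(505.6,267.1)]),('blue',-1.6,[(494.6,-301.2),(492.3,-385.3)])):
    w=np.array(w); a=np.radians(th); A=np.array([[np.cos(a),-np.sin(a)],[np.sin(a),np.cos(a)]]); o=w.mean(0)+A@[42,0]
    L=(X[...,:2]-o)@A
    for k,m in(('trough',(abs(L[...,0]-35)<37)&(abs(L[...,1])<76)),('w+',np.hypot(L[...,0]+42,L[...,1]-42)<28),('w-',np.hypot(L[...,0]+42,L[...,1]+42)<28)):
        m=m&(Z>(24 if k=='trough' else 22))&(Z<90)
        if m.sum()<5: print(n,k,'empty'); continue
        b=max(blobs(p,m,1),key=lambda b:b.sum()); l=L[b]; r=cv2.minAreaRect(l.astype(np.float32))
        print(n,k,b.sum(),'lo',np.round(l.min(0)),'hi',np.round(l.max(0)),'rect',[np.round(q,1) for q in r],'z50,95',np.round(np.percentile(Z[b],[50,95]),1))
E
python3 v.py
```

```text
time: 36.1
eef_pos: [518.2, 350.9, 34.8]
tcp_rot: [-0.0, 0.998, -0.07, 0.001]
wrist_force: [-0.4, -0.3, -0.1]
width: 0.322
gripper_force: 12.0
time: 36.8
eef_pos: [521.5, 352.7, 150.3]
tcp_rot: [-0.004, 0.998, -0.07, 0.005]
wrist_force: [-0.0, 0.3, -0.8]
width: 0.495
gripper_force: 0.0
time: 37.6
eef_pos: [517.4, 29.0, 203.8]
tcp_rot: [-0.0, 0.998, -0.07, 0.0]
wrist_force: [0.6, 0.1, -0.3]
width: 0.495
gripper_force: 0.0
time: 38.0
eef_pos: [517.6, 32.5, 203.6]
tcp_rot: [-0.0, 0.998, -0.068, -0.0]
wrist_force: [-0.5, 0.0, -0.3]
width: 0.493
gripper_force: 0.0
green trough 550 lo [ 10. -62.] hi [59. 67.] rect [array([34.5,  2.5]), array([ 48. , 129.1]), np.float64(0.8)] z50,95 [36.8 40.7]
green w+ 146 lo [-57.  26.] hi [-24.  56.] rect [array([-41.2,  41.2]), array([29. , 29.4]), np.float64(31.9)] z50,95 [47.8 53. ]
green w- 59 lo [-55. -57.] hi [-28. -27.] rect [array([-41.7, -42. ]), array([26.1, 30.5]), np.float64(7.9)] z50,95 [34.3 38.2]
blue trough 567 lo [  9. -61.] hi [58. 57.] rect [array([33.6, -2. ]), array([118.2,  48.6]), np.float64(89.6)] z50,95 [36.9 41.5]
blue w+ 94 lo [-57.  30.] hi [-33.  55.] rect [array([-44. ,  42.4]), array([24.7, 24.2]), np.float64(16.1)] z50,95 [43.3 59.1]
blue w- empty
```

View pics/fin.png

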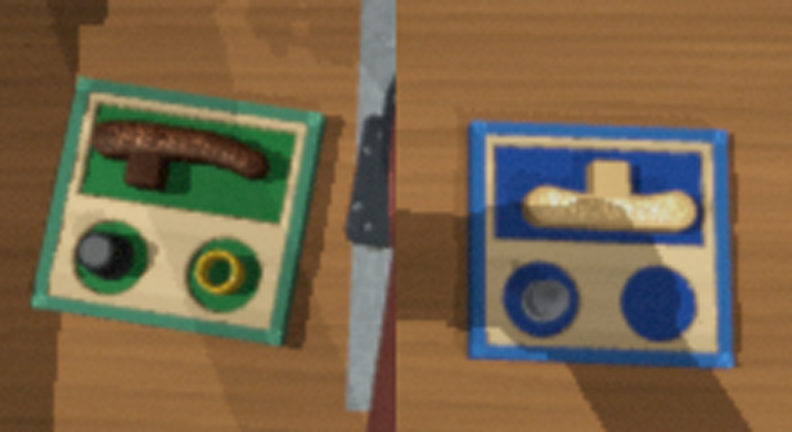

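All five parts are seated: walnut at (180,150), rubber ferrule (105,255) and brass collar (218,270) in green; beech (610,205) and spike ferrule (543,300) in blue. Every measured offset is within tolerance, so I'm handing in.

```bash
python3 -c "
from cell import *
print(sign_off())"
```

```text
the job is handed in; nothing more can be done
None
```

I placed all five parts in their trays and handed the job in at about 38 s; the last top-camera check put each within tolerance, but the hand-in returned no verdict.

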